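# Shut the instrument case and hold it up level

### The arm

A 6-joint arm with a two-finger parallel gripper is mounted at the origin on a cart in front of the work surface, level with it; the furniture and walls round the work are solid. World frame = base frame: x ahead of the robot, y to its left, z up, the work surface at z = 0. Lengths are in m, angles in rad, forces in N, time in s.
With the tool pointing down it reaches from about 0.35 to 0.925 m from the base axis. Payload 6.4 kg.
Tool frame: the origin (TCP) lies at the very end of the fingers, on their centre line; the grasp point (between the pads) lies 19 mm behind it; z points along the fingers, y is the direction in which the jaws open and shut (so a half turn about z gives the same grasp; the last joint's range is limited). The gripper opens to 94 mm and grips with 3 to 60 N. Pads are 16 mm wide; open, the fingers measure 119 mm over their backs; the gripper's body (75 mm by 177 mm) begins 78 mm behind the grasp point.
Start: joints at [1.101, 0.245, 1.558, -0, 1.339, -0.174], TCP at [0.189, 0.622, 0.205] pointing down, gripper open.
Joint ranges: [-3.13, 3.13], [-1.02, 2.26], [0.13, 2.54], [-0.95, 4.09], [0.21, 2.88], [-2.74, 2.74]. Speed limits (rad/s): [2.57, 2.57, 3.14, 3.14, 3.14, 3.14].

### API

Orientations are given as [roll, pitch, yaw] about the fixed x, y, z axes, in that order (R = Rz(yaw) Ry(pitch) Rx(roll)).
In Python, from bench import manip, capture gives the robot as it stands.
- The arm moves only by the shell command python3 -m pendant 'ROWS' [FORCE]. ROWS is a JSON object of lists of equal length, an entry for each row: "claw": the finger opening in mm, from 0 to 94; "slide": the shift along the world's x, y, z in mm, a list of three; "twist": the turn, a rotation vector about the world's x, y, z in degrees, a list of three. A call has exactly 10 rows; each row is the pose to reach, as a shift and turn from the pose commanded when the call began; what a row does not reach only later rows make up. A row lasts 1/10 s, in which the tool goes at most 50 mm and 8.59 degrees, less where a joint would pass 70% of its speed; a pose out of reach is approached as far as the arm can. A call with a gripper value outside its range is refused whole. The fingers move at their own pace and stop on an object; FORCE is the grip in N (left out, the last holds). Time passes only in rows, so rows that repeat a pose let the fingers close, or fill a call up. It gives the time, the measured TCP pose, the force and the opening at its end, in the units of the state.
- manip.sense(): the state, without advancing time (a new reading comes with each control period).
- capture(name): name is "scene" or "top" or "wrist"; returns a dict with "frame" (420x560x3 uint8, blue, green, red), "depth" (420x560 float32, m along the optical axis (not along the pixel's ray), 0 where there is no reading), "camera_matrix" (3x3 intrinsics, pixels), "R" (3x3) and "t" (3): a world point X has camera coordinates R X + t. Camera axes: x right, y down, z forward; pixel columns grow to the right and rows downward; lengths in m; the calibration is good to about 2 mm. A picture is of the moment at which its call begins.
- manip.close_job(): hands the job in, once; it reports no verdict.
The state is a dict: "time_s": time; "joints": joint angles; "joint_velocities": joint speeds; "effort": joint torques, N m; "eef_pos": TCP position; "tcp_rot": TCP orientation; "ft_force": force on the tool from outside, world axes, zero at the start; "wrist_torque": the same for the moment, N m; "opening": finger opening in m.
Only numpy, scipy, OpenCV 4.12 (cv2) and the standard library are available. Lean on these libraries where they do the work, as an engineer would, in place of code of your own. Each camera call takes 0.05 s, during which the arm holds its last target. There are 200 camera calls.

### The job

The aluminium instrument case on the green mat stands open with a movement holder in it. While it stands on the mat, swing its lid over until it is fully shut, edge to edge, then grip the case so that it cannot fall open, lift it straight up to about 10 cm above the mat and finish still holding it there, over the mat, shut, level and steady: do not put it down or let go. Do not tip the case on the way, keep the movement holder in it, and leave the other things on the bench where they are.

Things in the scene. Friction and masses are not known exactly. Their poses are not given: they have to be found in the camera images.
- case: Lower half of a loose hinged aluminium case: open shell 62 (x) x 120 (y) x 22 (z) mm, 3 mm walls, 0.24 kg. Origin: centre of its underside; z up. The hinge runs along its +x top edge; its front (-x, small latch plate) looks roughly toward the robot. Shut, it is 62 x 120 x 38 mm with flat long sides, gripped across x. Held by the lid alone, this half swings down.
- case_lid (a joint): Hinge of the lid, the upper half-shell, 62 x 120 x 16 mm, 0.06 kg: 0 fully shut, edges meeting; 1.57 upright; stop at 2.05 (leaning back, to the case's +x side). Stiff (0.03 N m of friction), no latch: the lid stays where it is left and about 1 N at its free edge moves it. Upright, the lid reaches 84 mm above the case's underside.
- hinge_line (a point): Middle of the hinge line: on the case at x = +31, y = 0, z = 22 mm in the case's frame.
- lid_rim (a point): Middle of the lid's free (front) edge, at its meeting face, 62 mm from the hinge line; it comes to x = -31, z = 22 mm in the case's frame when shut.
- mat: Fixed green mat, 140 x 190 mm, 4 mm thick, under the case. Origin: centre of its underside, on the bench top (z = 0).
- movement_holder: Loose steel movement holder, 34 (x) x 61 (y) x 10 mm, about 0.08 to 0.15 kg, lying in the case, up to 20 mm off its middle along the case's y. Origin: centre of its underside.
- blower: Bystander: black rubber dust blower standing on its foot, 50 x 50 x 85 mm. Origin: centre of its underside.
- blue_bottle: Bystander: small white bottle with a blue cap, 35 x 34 x 68 mm. Origin: centre of its underside.
- jar: Bystander: small round glass dish with black knobbed lid, 60 x 60 x 36 mm. Origin: centre of its underside.
- loupe: Bystander: black eye loupe standing on its cup, 37 x 37 x 32 mm. Origin: centre of its underside.
- driver: Bystander: small black and red screwdriver lying on the bench, 13 x 132 x 13 mm. Origin: centre of its underside.
- tweezers: Bystander: steel tweezers lying on the bench, 10 x 121 x 8 mm. Origin: centre of its underside.
Mind the look-alikes: they are no part of the job. Of the things shaped like the case, the aluminium one is meant.

How it is judged:
By the outcome, as a careful person would: the job done as asked, in the order asked, and still so for the second after the job is handed in, while the arm keeps its last pose, push and grip.
It also fails if it takes over 45 s, if anything falls off the work surface, if the arm or the gripper's body presses on something with over 40 N, if the wrist force passes 120 N, or if a joint passes its speed limit or range.

## Working session

There is one attempt and no reset: what is moved stays moved. The work goes in short steps, Python scripts to look and compute and a shell command to move; the robot and the scene stay as the last step left them, time stands still between calls to the robot, and variables do not carry over. Pictures are saved under pics/ and viewed, about 8 in all and at most 12, crops included, and the job is handed in when it is done.

```bash
ls; mkdir -p pics
python3 - <<'E'
from bench import manip,capture
import cv2,numpy as np
s=manip.sense();print(s['time_s'],s['eef_pos'],s['tcp_rot'],s['opening'])
for n in('scene','top'):
    c=capture(n);cv2.imwrite(f'pics/{n}0.png',c['frame']);np.savez(f'pics/{n}0.npz',**c)
    print(n,c['camera_matrix'].tolist(),(-c['R'].T@c['t']))
E
```

```text
pics
0.0 [0.18921258 0.62124938 0.20438777] [-3.13977233e+00 -2.67940726e-04  2.84583223e+00] 0.09380075390314245
scene [[495.88297659652113, 0.0, 280.5092343822017], [0.0, 495.88297659652113, 206.5651329775474], [0.0, 0.0, 1.0]] [-0.44850005 -0.40182237  0.72301477]
top [[448.35221080187046, 0.0, 284.8447874314294], [0.0, 448.35221080187046, 206.82264841834908], [0.0, 0.0, 1.0]] [0.31858913 0.03483844 0.94610469]
```

View pics/scene0.png

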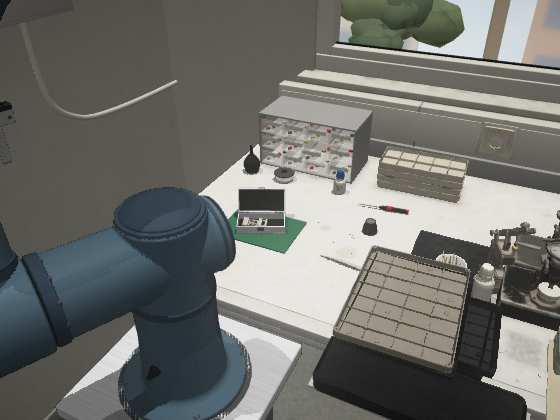

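View pics/top0.png

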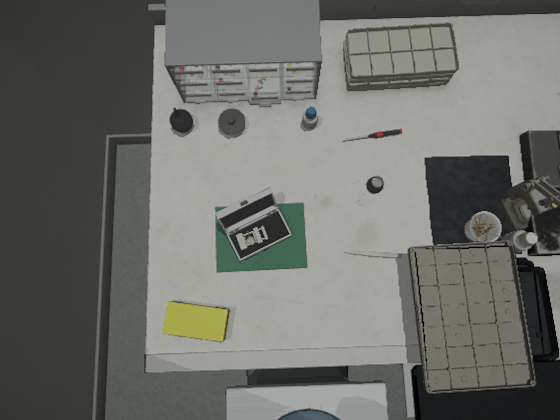

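Candidates: the open aluminium case on the green mat at top (255,225) / scene (262,212), and the yellow closed case at top (197,321). The divided trays at top (400,55) and (470,315) are furniture. I choose the one on the mat. Next I measure it and take a close crop.

```bash
cat > h.py <<'E'
import numpy as np,cv2
def cloud(c):
    K,R,t,d=c['camera_matrix'],c['R'],c['t'],c['depth']
    v,u=np.mgrid[:d.shape[0],:d.shape[1]]
    p=np.stack([(u-K[0,2])/K[0,0]*d,(v-K[1,2])/K[1,1]*d,d],-1)
    P=(p-t)@R; P[d<=0]=np.nan
    return P
def ray(c,u,v,z):
    K,R,t=c['camera_matrix'],c['R'],c['t']
    o=-R.T@t; w=R.T@np.array([(u-K[0,2])/K[0,0],(v-K[1,2])/K[1,1],1])
    return o+w*(z-o[2])/w[2]
E
python3 - <<'E'
import numpy as np,cv2
from h import *
c=dict(np.load('pics/top0.npz'));P=cloud(c)
f=c['frame']
cv2.imwrite('pics/topcrop.png',cv2.resize(f[170:290,200:320],None,fx=5,fy=5,interpolation=cv2.INTER_CUBIC))
hsv=cv2.cvtColor(f,cv2.COLOR_BGR2HSV)
m=cv2.inRange(hsv,(60,80,30),(95,255,255));n,l,st,_=cv2.connectedComponentsWithStats(m)
i=1+st[1:,4].argmax();ys,xs=np.where(l==i);print('mat',st[i],cv2.minAreaRect(np.c_[xs,ys].astype(np.float32)))
for z in np.arange(0.,.12,.01):
    k=(P[...,2]>z-.005)&(P[...,2]<=z+.005);k[:, :200]=0;k[:,320:]=0;k[:170]=0;k[290:]=0
    q=P[k];
    if len(q):print(round(z,3),len(q),q.min(0).round(3),q.max(0).round(3))
k=(P[...,2]>.02)&(P[...,2]<.032);k[:,:205]=0;k[:,310:]=0;k[:180]=0;k[280:]=0
q=P[k][:,:2].astype(np.float32)
r=cv2.minAreaRect(q);print(r,cv2.boxPoints(r))
E
```

```text
mat [ 217  203   90   69 2719] ((259.82757568359375, 237.5689697265625), (64.06572723388672, 89.43363952636719), 86.633544921875)
0.0 9661 [ 0.336 -0.05  -0.005] [0.601 0.211 0.005]
0.01 2599 [ 0.338 -0.037  0.005] [0.598 0.207 0.015]
0.02 473 [0.4   0.019 0.015] [0.514 0.152 0.025]
0.03 655 [0.399 0.019 0.025] [0.519 0.155 0.035]
0.04 183 [0.459 0.046 0.035] [0.521 0.157 0.045]
0.05 178 [0.463 0.048 0.045] [0.525 0.158 0.055]
0.06 139 [0.467 0.05  0.055] [0.529 0.159 0.064]
0.07 14 [0.47  0.051 0.065] [0.527 0.159 0.075]
0.08 419 [0.474 0.053 0.075] [0.538 0.166 0.085]
0.09 18 [0.479 0.055 0.085] [0.528 0.163 0.087]
((0.45936933159828186, 0.08749382197856903), (0.08029155433177948, 0.1203271895647049), 24.259580612182617) [[0.39804918 0.12584981]
 [0.4474882  0.01614833]
 [0.5206895  0.04913783]
 [0.47125047 0.15883932]]
```

View pics/topcrop.png

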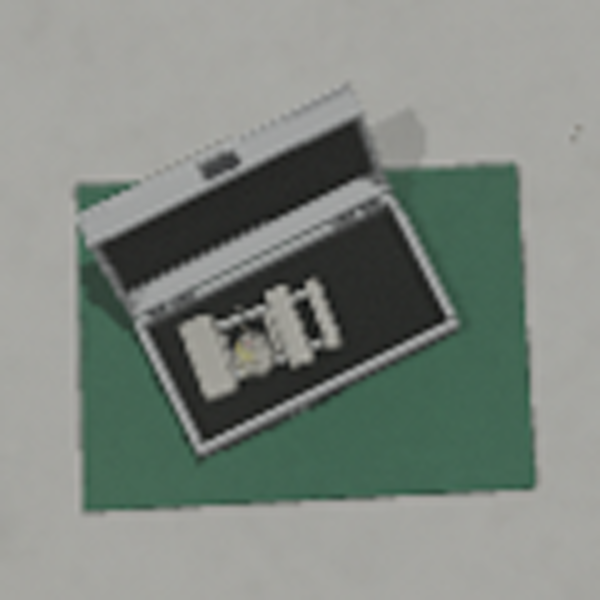

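The crop shows the aluminium case open, with its lid slightly past upright and the holder on the left (+y) side. The front corners are at crop (203,452) and (460,322), and the latch plate is on the lid rim.

Run:
```python
import numpy as np
from h import *
c=dict(np.load('pics/top0.npz'));P=cloud(c)
px=lambda a,b:(200+a/5-.4,170+b/5-.4)
FL,FR=[ray(c,*px(*p),.026)for p in((203,454),(460,323))]
print('front',FL.round(4),FR.round(4),np.linalg.norm(FL-FR))
d=FL-FR;yaw=np.arctan2(-d[0],d[1]);print('yaw',np.degrees(yaw))
ex=np.array([np.cos(yaw),np.sin(yaw)]);ey=np.array([-ex[1],ex[0]])
o=(FL+FR)[:2]/2+ex*.031;print('centre',o)
RL,RR=[ray(c,*px(*p),.086)for p in((98,243),(372,118))]
for q in(RL,RR):print('rim local',(q[:2]-o)@ex,(q[:2]-o)@ey)
L=np.stack([(P[...,:2]-o)@ex,(P[...,:2]-o)@ey,P[...,2]-.004],-1)
k=(abs(L[...,0]-.03)<.06)&(abs(L[...,1])<.07)&(L[...,2]>.07);print('lid top x',np.nanpercentile(L[k],[2,25,50,75,98],axis=0).round(4).tolist())
k=(abs(L[...,1]-.0)<.05)&(L[...,2]>.035)&(L[...,2]<.07)&(abs(L[...,0])<.08);print('lid face fit dx/dz',np.polyfit(L[k][:,2],L[k][:,0],1))
h=ray(c,*px(255,350),.016);print('holder y',(h[:2]-o)@ey)
print('start local of TCP target (86,0,60): world',o+ex*.086)
```

```text
front [0.398  0.1227 0.026 ] [0.4487 0.0158 0.026 ] 0.11830685000199484
yaw 25.334470970399792
centre [0.45137908 0.08249876]
rim local 0.054145906514171255 0.05664211034361506
rim local 0.05004233238247871 -0.060950498813664496
lid top x [[0.0554, -0.0566, 0.0723], [0.0584, -0.0287, 0.0756], [0.0625, 0.0012, 0.0773], [0.0665, 0.0314, 0.0789], [0.0703, 0.0589, 0.0814]]
lid face fit dx/dz [0.41157834 0.03561283]
holder y 0.02137322487263934
start local of TCP target (86,0,60): world [0.52910806 0.1192983 ]
```

```bash
python3 -m pendant '{"claw":[0,0,0,0,0,0,0,0,0,0],"slide":[[27,-38,0],[54,-76,0],[81,-114,0],[108,-152,0],[135,-190,0],[162,-228,0],[189,-266,0],[216,-304,0],[243,-342,0],[270,-380,0]],"twist":[[0,0,-5],[0,0,-10],[0,0,-15],[0,0,-20],[0,0,-25],[0,0,-30],[0,0,-35],[0,0,-40],[0,0,-45],[0,0,-48.4]]}' 20
python3 -m pendant '{"claw":[0,0,0,0,0,0,0,0,0,0],"slide":[[27,-38,0],[54,-76,0],[83,-116,0],[83,-116,0],[83,-116,0],[83,-116,0],[83,-116,0],[83,-116,0],[83,-116,0],[83,-116,0]],"twist":[[0,0,0],[0,0,0],[0,0,0],[0,0,0],[0,0,0],[0,0,0],[0,0,0],[0,0,0],[0,0,0],[0,0,0]]}'
python3 - <<'E'
from bench import manip,capture
import cv2,numpy as np
s=manip.sense();print(s['time_s'],s['eef_pos'],s['tcp_rot'],s['opening'],s['ft_force'])
c=capture('wrist');cv2.imwrite('pics/w1.png',c['frame']);np.savez('pics/w1.npz',**c)
E
```

```text
time_s: 1.1
eef_pos: [0.46, 0.24, 0.2052]
tcp_rot: [-3.141, -0.0, 1.998]
ft_force: [0.3, -0.4, -0.4]
opening: 0.0173
time_s: 2.1
eef_pos: [0.5423, 0.1263, 0.2055]
tcp_rot: [3.141, 0.0, 2.002]
ft_force: [0.4, 0.1, 0.6]
opening: 0.0004
2.1 [0.54226196 0.12627281 0.20553687] [3.14148442e+00 4.84614990e-05 2.00191164e+00] 0.00036842055853808953 [0.40621571 0.08469008 0.57453411]
```

View pics/w1.png

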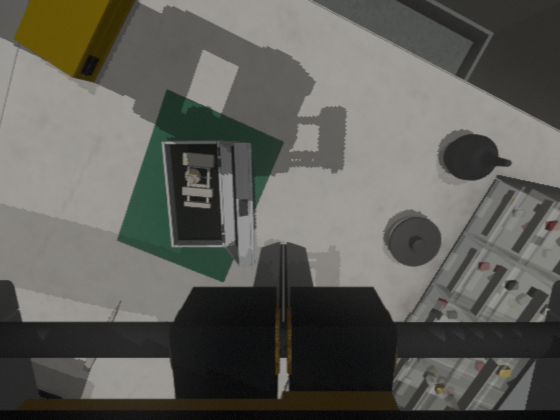

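The wrist view shows the case with its front rim from (163,142) to (174,247). The lid leans back towards (250,145)-(255,265), and the fingers are at (285,245) on its back side.

Run:
```python
import numpy as np
from h import *
c=dict(np.load('pics/w1.npz'));P=cloud(c)
for p in((163,142),(174,247),(218,142),(224,247)):print(p,ray(c,*p,.026)[:2].round(4))
a,b=[ray(c,*p,.026) for p in((163,142),(174,247))];d=a-b;print(np.degrees(np.arctan2(-d[0],d[1])),np.linalg.norm(d))
yaw=np.radians(24.7);ex=np.array([np.cos(yaw),np.sin(yaw)]);ey=np.array([-ex[1],ex[0]]);o=np.array([.4515,.083])
L=np.stack([(P[...,:2]-o)@ex,(P[...,:2]-o)@ey,P[...,2]-.004],-1)
K=c['camera_matrix'];q=c['R']@np.array([.5423,.1263,.2055])+c['t'];print('tcp px',K@q/q[2])
Lc=L[100:280,120:270]
for z0,z1 in((.01,.03),(.04,.06),(.06,.075),(.075,.1)):
    k=(Lc[...,2]>z0)&(Lc[...,2]<z1)&(abs(Lc[...,0])<.09)&(abs(Lc[...,1])<.08);print(z0,k.sum(),np.percentile(Lc[k],[1,50,99],axis=0).round(4).tolist())
k=(Lc[...,2]>.018)&(Lc[...,2]<.028)&(Lc[...,0]<-.02)&(Lc[...,0]>-.045)&(abs(Lc[...,1])<.055)
print('front rim slope',np.polyfit(Lc[k][:,1],Lc[k][:,0],1))
```

```text
(163, 142) [0.4014 0.1269]
(174, 247) [0.4525 0.0203]
(218, 142) [0.4545 0.1513]
(224, 247) [0.5048 0.0443]
25.567888290666918 0.11824753355136204
tcp px [283.61520727 259.11344397   1.        ]
0.01 3700 [[-0.0294, -0.0563, 0.0103], [0.0167, 0.0096, 0.0203], [0.0476, 0.0618, 0.0289]]
0.04 70 [[0.0408, -0.0571, 0.0404], [0.0465, -0.0547, 0.0491], [0.052, 0.0621, 0.0597]]
0.06 897 [[0.0506, -0.0563, 0.0627], [0.0672, 0.0097, 0.0734], [0.0705, 0.0624, 0.075]]
0.075 1188 [[0.0553, -0.0558, 0.075], [0.0599, 0.0061, 0.0769], [0.066, 0.0611, 0.0792]]
front rim slope [-0.00670346 -0.02790393]
```

```bash
python3 -m pendant '{"claw":[0,0,0,0,0,0,0,0,0,0],"slide":[[0,0,-40],[0,0,-80],[0,0,-120],[0,0,-140],[0,0,-140],[-5.4,-2.6,-140],[-10.9,-5.1,-139],[-16.3,-7.7,-138],[-21.7,-10.2,-137],[-27.2,-12.8,-136]],"twist":[[0,0,0.5],[0,0,0.5],[0,0,0.5],[0,0,0.5],[0,0,0.5],[0,0,0.5],[0,0,0.5],[0,0,0.5],[0,0,0.5],[0,0,0.5]]}'
python3 - <<'E'
from bench import manip,capture
import cv2,numpy as np
a=capture('scene')['frame'][170:270,200:330];cv2.imwrite('pics/s2.png',cv2.resize(a,None,fx=5,fy=5,interpolation=cv2.INTER_CUBIC))
print(manip.sense()['ft_force'])
E
```

```text
time_s: 3.15
eef_pos: [0.5189, 0.1133, 0.0731]
tcp_rot: [3.132, 0.003, 2.009]
ft_force: [6.6, 3.7, 9.1]
opening: 0.0002
[4.14786279 2.92393622 6.62443327]
```

View pics/s2.png

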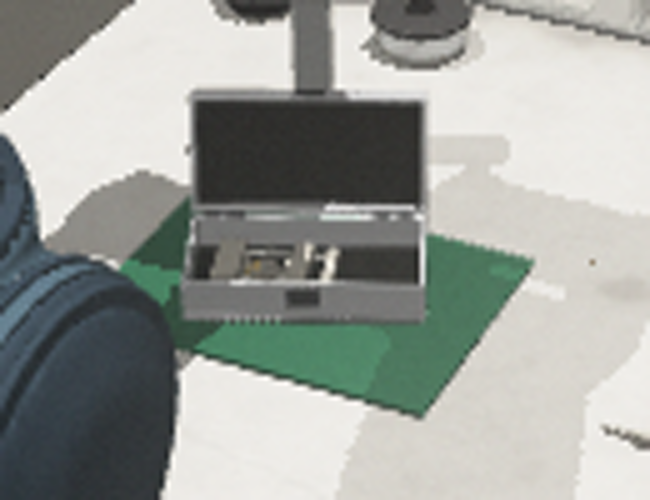

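The lid now looks about upright, with the fingers behind its top edge at (315,95), and the case hasn't moved. The force may be a settling transient, so I'll hold briefly to see.

```bash
python3 -m pendant '{"claw":[0,0,0,0,0,0,0,0,0,0],"slide":[[0,0,0],[0,0,0],[0,0,0],[0,0,0],[0,0,0],[0,0,0],[0,0,0],[0,0,0],[0,0,0],[0,0,0]],"twist":[[0,0,0],[0,0,0],[0,0,0],[0,0,0],[0,0,0],[0,0,0],[0,0,0],[0,0,0],[0,0,0],[0,0,0]]}'
python3 - <<'E'
from bench import manip,capture
from h import *
s=manip.sense();print(s['ft_force'],s['eef_pos'])
c=capture('scene');P=cloud(c)
o=np.array([.4535,.085]);yaw=np.radians(25.2);ex=np.array([np.cos(yaw),np.sin(yaw)]);ey=np.array([-ex[1],ex[0]])
L=np.stack([(P[...,:2]-o)@ex,(P[...,:2]-o)@ey,P[...,2]-.004],-1)
print('tcp local',(s['eef_pos'][:2]-o)@ex,(s['eef_pos'][:2]-o)@ey)
k=(abs(L[...,0])<.09)&(abs(L[...,1])<.053)&(L[...,2]<.075)
k[:, :235]=0;q=L[k]
for z in np.arange(.005,.1,.01):
    w=q[abs(q[:,2]-z)<.005]
    if len(w):print(round(z,3),len(w),np.percentile(w[:,0],[5,50,95]).round(4))
E
```

```text
time_s: 4.2
eef_pos: [0.5189, 0.1133, 0.0731]
tcp_rot: [3.133, 0.003, 2.009]
ft_force: [4.1, 2.2, 7.8]
opening: 0.0004
[4.07674166 2.24233405 7.76318641] [0.51886728 0.1132514  0.07312036]
tcp local 0.071174944586946 -0.0022694058462097507
0.005 736 [-0.0805 -0.0396  0.0262]
0.015 438 [-0.0338 -0.0009  0.0293]
0.025 353 [-0.0335  0.0313  0.0461]
0.035 161 [0.0407 0.0453 0.0497]
0.045 169 [0.0436 0.0482 0.0527]
0.055 161 [0.0463 0.0515 0.0561]
0.065 166 [0.05   0.0545 0.0583]
0.075 67 [0.051  0.0556 0.0592]
```

Run:
```python
from bench import manip,capture
from h import *
f=capture('scene')['frame'];g=capture('wrist')['frame']
a=cv2.resize(f[130:220,220:310],(540,540),interpolation=cv2.INTER_CUBIC)
b=cv2.resize(g[60:330,150:420],(540,540))[:, :][:, :]
cv2.imwrite('pics/p3.png',cv2.resize(np.hstack([a,b]),(800,400)))
```

```text
(no output)
```

View pics/p3.png

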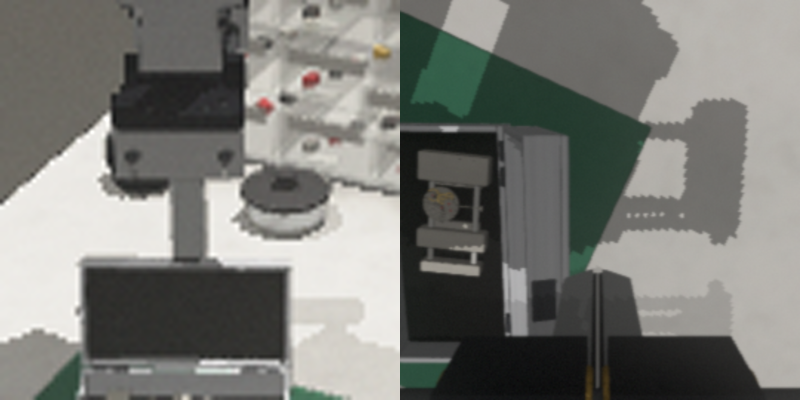

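The fingers at left (190,262) are right at the lid's top edge. The push of (0.5, 0.86) suggests they press on the lid's front wall instead of sitting behind it. I'll back off and measure the lid angle again.

```bash
python3 -m pendant '{"claw":[0,0,0,0,0,0,0,0,0,0],"slide":[[7.2,3.4,0],[14.5,6.8,0],[21.7,10.2,0],[29,13.6,0],[32.6,15.3,0],[32.6,15.3,30],[32.6,15.3,60],[32.6,15.3,60],[32.6,15.3,60],[32.6,15.3,60]],"twist":[[0,0,0],[0,0,0],[0,0,0],[0,0,0],[0,0,0],[0,0,0],[0,0,0],[0,0,0],[0,0,0],[0,0,0]]}'
python3 - <<'E'
from bench import manip,capture
from h import *
s=manip.sense();print(s['ft_force'],s['eef_pos'])
o=np.array([.4535,.085]);yaw=np.radians(25.2);ex=np.array([np.cos(yaw),np.sin(yaw)]);ey=np.array([-ex[1],ex[0]])
for n in('wrist','top','scene'):
  c=capture(n);P=cloud(c);np.savez(f'pics/{n}4.npz',**c)
  if n=='wrist':cv2.imwrite('pics/w4.png',c['frame'])
  L=np.stack([(P[...,:2]-o)@ex,(P[...,:2]-o)@ey,P[...,2]-.004],-1)
  k=(abs(L[...,0])<.08)&(abs(L[...,1]-.04)<.01)&(L[...,2]<.1);q=L[k]
  print(n)
  for z in np.arange(.022,.1,.006):
    w=q[abs(q[:,2]-z)<.003]
    if len(w):print(round(z,3),len(w),np.percentile(w[:,0],[2,50,98]).round(4))
E
```

```text
time_s: 5.35
eef_pos: [0.5468, 0.1282, 0.1278]
tcp_rot: [-3.139, -0.001, 2.01]
ft_force: [-0.3, 0.4, -0.6]
opening: 0.0002
[-0.2755741   0.38748697 -0.5963505 ] [0.54679616 0.12824656 0.12780966]
wrist
0.022 265 [-0.0335  0.0267  0.0314]
0.028 4 [0.0297 0.0309 0.0314]
0.076 482 [0.0485 0.0561 0.0612]
0.082 207 [0.0463 0.0487 0.0534]
top
0.022 10 [-0.0344 -0.0334 -0.0315]
0.028 2 [-0.0328 -0.0324 -0.0319]
scene
0.022 49 [-0.0334  0.0281  0.0459]
0.028 25 [-0.0053  0.0412  0.0489]
0.034 21 [0.0418 0.0457 0.0495]
0.04 18 [0.0437 0.047  0.0521]
0.046 17 [0.0444 0.0482 0.0538]
0.052 21 [0.0463 0.0496 0.0562]
0.058 21 [0.0487 0.0529 0.0557]
0.064 16 [0.0522 0.0558 0.0603]
0.07 21 [0.0517 0.0571 0.0602]
0.076 10 [0.0549 0.0583 0.0608]
0.082 11 [0.0463 0.0493 0.057 ]
```

View pics/w4.png

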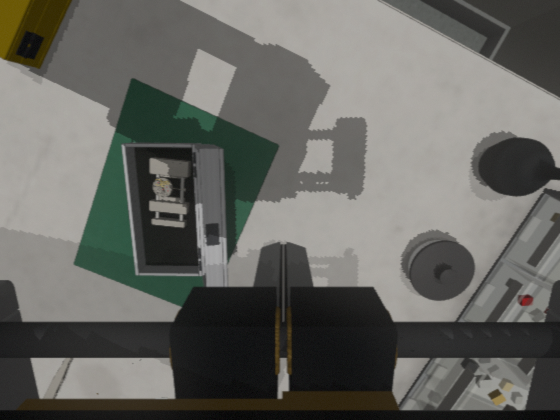

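The lid has moved to about 1.82 rad, with its rim at (46,82) mm and outer corner at (62,77) mm in the case's x,z. It jammed because its edge rises as it swings up and rubs upward on the fingers. I'll follow the arc with a rising path.

```bash
python3 -m pendant '{"claw":[0,0,0,0,0,0,0,0,0,0],"slide":[[0,0,-30],[0,0,-58],[-10.9,-5.1,-58],[-19.9,-9.4,-58],[-24.4,-11.5,-57],[-28.1,-13.2,-54],[-31.7,-14.9,-51],[-35.3,-16.6,-47],[-38.9,-18.3,-44],[-41.6,-19.6,-42]],"twist":[[0,0,0],[0,0,0],[0,0,0],[0,0,0],[0,0,0],[0,0,0],[0,0,0],[0,0,0],[0,0,0],[0,0,0]]}'
cat > m.py <<'E'
from bench import manip,capture
from h import *
s=manip.sense();print(np.round(s['ft_force'],1),np.round(s['eef_pos'],4))
o=np.array([.4535,.085]);yaw=np.radians(25.2);ex=np.array([np.cos(yaw),np.sin(yaw)]);ey=np.array([-ex[1],ex[0]])
print('tcp local',((s['eef_pos'][:2]-o)@ex).round(4),((s['eef_pos'][:2]-o)@ey).round(4),(s['eef_pos'][2]-.004).round(4))
c=capture('wrist');P=cloud(c)
L=np.stack([(P[...,:2]-o)@ex,(P[...,:2]-o)@ey,P[...,2]-.004],-1)
k=(abs(L[...,0])<.08)&(abs(L[...,1]-.04)<.01)&(L[...,2]<.1);q=L[k]
for z in np.arange(.018,.1,.004):
    w=q[abs(q[:,2]-z)<.002]
    if len(w):print(round(z,3),len(w),np.percentile(w[:,0],[2,50,98]).round(4))
cv2.imwrite(f"pics/w_{s['time_s']:.2f}.png",c['frame'])
E
python3 m.py
```

```text
time_s: 6.5
eef_pos: [0.5063, 0.1086, 0.0881]
tcp_rot: [3.141, 0.0, 2.01]
ft_force: [0.1, 0.4, -0.0]
opening: 0.0005
[ 0.1  0.4 -0. ] [0.5063 0.1086 0.0881]
tcp local 0.0578 -0.0011 0.0841
0.018 69 [-0.0329 -0.031   0.0393]
0.022 629 [-0.0334  0.0319  0.0402]
0.026 79 [0.0278 0.0408 0.0421]
0.03 10 [0.0418 0.0421 0.0426]
0.074 102 [0.057  0.0599 0.0611]
0.078 759 [0.0459 0.0536 0.0605]
0.082 100 [0.0463 0.0476 0.0504]
```

The fingertips taper, so they passed over the lid without touching it: no force, and the lid unchanged at about 1.82 rad. I'll go back behind it and repeat on a lower line.

```bash
python3 -m pendant '{"claw":[0,0,0,0,0,0,0,0,0,0],"slide":[[13.6,6.4,5],[27.2,12.8,0],[29,13.6,-16],[19.9,9.4,-18],[12.7,6,-15],[8.6,4,-13],[4.5,2.1,-11],[0.9,0.4,-9],[-2.7,-1.3,-7],[-5.4,-2.6,-5.5]],"twist":[[0,0,0],[0,0,0],[0,0,0],[0,0,0],[0,0,0],[0,0,0],[0,0,0],[0,0,0],[0,0,0],[0,0,0]]}'
python3 m.py
```

```text
time_s: 7.55
eef_pos: [0.5008, 0.1059, 0.0825]
tcp_rot: [3.141, 0.0, 2.01]
ft_force: [1.5, 0.6, 0.8]
opening: 0.0006
[1.5 0.6 0.8] [0.5008 0.1059 0.0825]
tcp local 0.0517 -0.0012 0.0785
0.018 59 [-0.0331 -0.0312 -0.0306]
0.022 112 [-0.0338 -0.0322 -0.0309]
0.026 24 [0.0437 0.0438 0.0439]
0.03 4 [0.0439 0.044  0.044 ]
0.038 1 [0.0435 0.0435 0.0435]
0.042 29 [0.0435 0.0436 0.0437]
0.05 1 [0.0433 0.0433 0.0433]
0.054 30 [0.0433 0.0435 0.0436]
0.062 1 [0.0431 0.0431 0.0431]
0.066 33 [0.0431 0.0433 0.0434]
0.074 34 [0.043  0.0431 0.0433]
0.078 2 [0.0432 0.0432 0.0433]
0.082 984 [0.0275 0.0349 0.0429]
0.086 121 [0.0278 0.0364 0.0425]
```

The lid is now upright, with its outer face at local x = 43 mm and under 2 N of force. I'll follow its arc down.

```bash
python3 -m pendant '{"claw":[0,0,0,0,0,0,0,0,0,0],"slide":[[-8.1,-3.8,1.4],[-16.3,-7.7,1.7],[-24.4,-11.5,0.7],[-29.4,-13.8,-0.7],[-36.2,-17,-3.8],[-40.7,-19.2,-6.6],[-47.1,-22.2,-11.7],[-50.7,-23.9,-15.6],[-54.3,-25.6,-21.3],[-57,-26.8,-27.2]],"twist":[[0,0,0],[0,0,0],[0,0,0],[0,0,0],[0,0,0],[0,0,0],[0,0,0],[0,0,0],[0,0,0],[0,0,0]]}'
python3 m.py
```

```text
time_s: 8.6
eef_pos: [0.4435, 0.0791, 0.0542]
tcp_rot: [-3.141, -0.0, 2.01]
ft_force: [-0.5, 0.3, 0.2]
opening: 0.0004
[-0.5  0.3  0.2] [0.4435 0.0791 0.0542]
tcp local -0.0115 -0.0011 0.0502
0.018 4 [-0.0339 -0.0339 -0.0337]
0.022 15 [-0.034  -0.0338 -0.0335]
0.034 12 [0.0303 0.0314 0.0318]
0.038 682 [-0.0314  0.0252  0.0313]
0.042 898 [-0.0307  0.0116  0.0208]
0.046 982 [-0.0297 -0.0034  0.0059]
0.05 1003 [-0.0286 -0.0183 -0.0085]
0.054 193 [-0.0277 -0.0258 -0.0215]
```

```bash
python3 -m pendant '{"claw":[0,0,0,0,0,0,0,0,0,0],"slide":[[-1.2,-0.6,-2],[-2,-1,-4],[-3,-1.4,-6],[-3.5,-1.6,-8],[-4,-1.9,-10],[-4.5,-2.1,-11.5],[-4.5,-2.1,-13],[-4.5,-2.1,-14],[-4.5,-2.1,-15],[-4.5,-2.1,-15]],"twist":[[0,0,0],[0,0,0],[0,0,0],[0,0,0],[0,0,0],[0,0,0],[0,0,0],[0,0,0],[0,0,0],[0,0,0]]}'
python3 m.py
```

```text
time_s: 9.65
eef_pos: [0.4394, 0.0771, 0.0419]
tcp_rot: [-3.139, -0.001, 2.01]
ft_force: [-9.1, 0.2, 20.8]
opening: 0.0002
[-9.1  0.2 20.8] [0.4394 0.0771 0.0419]
tcp local -0.0161 -0.0012 0.0379
0.034 184 [-0.0339 -0.0074  0.0273]
0.038 3826 [-0.0326 -0.0027  0.0265]
```

```bash
python3 -m pendant '{"claw":[0,0,0,94,94,94,94,94,94,94],"slide":[[0,0,10],[0,0,40],[0,0,80],[0,0,110],[0,0,110],[0,0,110],[0,0,110],[0,0,110],[0,0,110],[0,0,110]],"twist":[[0,0,0],[0,0,0],[0,0,0],[0,0,0],[0,0,0],[0,0,0],[0,0,0],[0,0,0],[0,0,0],[0,0,0]]}'
cat > r.py <<'E'
from bench import manip,capture
from h import *
s=manip.sense();print(np.round(s['ft_force'],1),np.round(s['eef_pos'],4),s['tcp_rot'],s['opening'])
for n in('wrist','top'):
  c=capture(n);P=cloud(c);cv2.imwrite(f"pics/{n}_{s['time_s']:.2f}.png",c['frame'])
  k=(abs(P[...,2]-.042)<.006)&(abs(P[...,0]-.45)<.09)&(abs(P[...,1]-.083)<.09)
  nn,l,st,_=cv2.connectedComponentsWithStats(k.astype(np.uint8));i=1+st[1:,4].argmax();q=P[l==i]
  print(n,len(q),cv2.minAreaRect(q[:,:2].astype(np.float32)),np.percentile(q[:,2],[2,50,98]).round(4))
  A=np.c_[q[:,:2],np.ones(len(q))];print('plane',np.linalg.lstsq(A,q[:,2],rcond=None)[0].round(4))
E
python3 r.py; ls -t pics|head -2
```

```text
time_s: 10.7
eef_pos: [0.4389, 0.0772, 0.149]
tcp_rot: [-3.14, -0.001, 2.01]
ft_force: [0.1, 0.3, -1.2]
opening: 0.0528
[ 0.1  0.3 -1.2] [0.4389 0.0772 0.149 ] [-3.14026886e+00 -7.34812303e-04  2.00976044e+00] 0.052814266309935916
wrist 8871 ((0.4495798945426941, 0.08416815102100372), (0.062488969415426254, 0.12013735622167587), 24.167156219482422) [0.0397 0.0411 0.0426]
plane [-0.0003 -0.0004  0.0413]
top 153 ((0.43786272406578064, 0.13386839628219604), (0.040984995663166046, 0.016799775883555412), 26.928485870361328) [0.0397 0.0428 0.0456]
plane [-0.0033 -0.0059  0.045 ]
top_10.70.png
wrist_10.70.png
```

```bash
python3 -m pendant '{"claw":[94,94,94,94,94,94,94,94,94,94],"slide":[[4,6,0],[8.7,11.6,0],[8.7,11.6,0],[8.7,11.6,0],[8.7,11.6,0],[8.7,11.6,0],[8.7,11.6,0],[8.7,11.6,0],[8.7,11.6,0],[8.7,11.6,0]],"twist":[[0,0,-1],[0,0,-1],[0,0,-1],[0,0,-1],[0,0,-1],[0,0,-1],[0,0,-1],[0,0,-1],[0,0,-1],[0,0,-1]]}'
python3 r.py; cp $(ls -t pics/wrist_*|head -1) pics/now.png
```

```text
time_s: 11.8
eef_pos: [0.4481, 0.0888, 0.1498]
tcp_rot: [3.142, 0.0, 1.992]
ft_force: [-0.1, 0.1, 0.8]
opening: 0.0939
[-0.1  0.1  0.8] [0.4481 0.0888 0.1498] [3.14154983e+00 1.85321531e-05 1.99228617e+00] 0.09392530643525109
wrist 8816 ((0.44930264353752136, 0.08419947326183319), (0.06293004006147385, 0.1198115274310112), 24.4238224029541) [0.0396 0.0411 0.0426]
plane [-0.     -0.0008  0.0412]
top 102 ((0.4569094181060791, 0.02513289824128151), (0.01627359911799431, 0.03504606708884239), 88.22875213623047) [0.0388 0.0428 0.0465]
plane [ 0.0317 -0.0775  0.0304]
```

View pics/now.png

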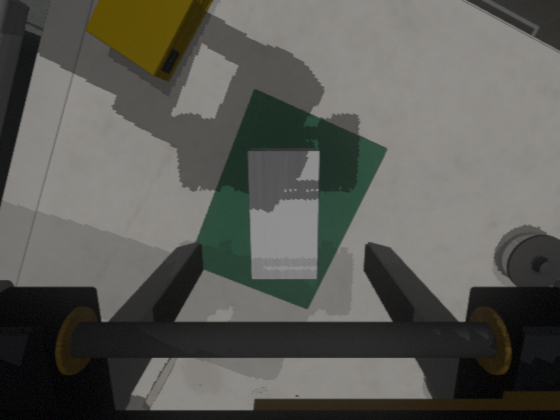

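The case is shut at (284,213), square to and centred between the fingers at (200,250) and (368,250). I'll go down and grip across the seam.

```bash
python3 -m pendant '{"claw":[94,94,94,94,94,94,94,94,94,94],"slide":[[0,0,-25],[0,0,-50],[0,0,-75],[0,0,-95],[0,0,-115],[0,0,-128],[0,0,-136],[0,0,-142],[0,0,-142],[0,0,-142]],"twist":[[0,0,0],[0,0,0],[0,0,0],[0,0,0],[0,0,0],[0,0,0],[0,0,0],[0,0,0],[0,0,0],[0,0,0]]}'
python3 -m pendant '{"claw":[60,55,50,50,50,50,50,50,50,50],"slide":[[0,0,0],[0,0,0],[0,0,0],[0,0,0],[0,0,0],[0,0,0],[0,0,0],[0,0,0],[0,0,0],[0,0,0]],"twist":[[0,0,0],[0,0,0],[0,0,0],[0,0,0],[0,0,0],[0,0,0],[0,0,0],[0,0,0],[0,0,0],[0,0,0]]}' 40
python3 r.py
```

```text
time_s: 12.9
eef_pos: [0.4487, 0.0888, 0.0083]
tcp_rot: [3.141, 0.001, 1.992]
ft_force: [-0.3, -0.3, -0.2]
opening: 0.0939
time_s: 13.9
eef_pos: [0.4482, 0.0888, 0.0079]
tcp_rot: [3.141, 0.0, 1.992]
ft_force: [-0.3, 0.0, 3.4]
opening: 0.0619
[-0.3  0.   3.4] [0.4482 0.0888 0.0079] [3.14135444e+00 7.36825085e-05 1.99226878e+00] 0.0619449497934696
wrist 20725 ((0.4405483305454254, 0.10460112988948822), (0.08600872755050659, 0.07561994343996048), 24.035879135131836) [0.0396 0.0412 0.0429]
plane [ 0.0019 -0.0038  0.0407]
top 42 ((0.4487138092517853, 0.026471365243196487), (0.013540104031562805, 0.017150400206446648), 24.44939422607422) [0.0373 0.0427 0.0458]
plane [0.0829 0.1071 0.0025]
```

Gripped at 61.9 mm. Now a slow lift.

```bash
python3 -m pendant '{"claw":[50,50,50,50,50,50,50,50,50,50],"slide":[[0,0,1],[0,0,3],[0,0,6],[0,0,10],[0,0,15],[0,0,20],[0,0,25],[0,0,28],[0,0,30],[0,0,30]],"twist":[[0,0,0],[0,0,0],[0,0,0],[0,0,0],[0,0,0],[0,0,0],[0,0,0],[0,0,0],[0,0,0],[0,0,0]]}' 45
python3 - <<'E'
from bench import manip,capture
from h import *
c=capture('scene')['frame'][140:260,190:340];w=capture('wrist')['frame'][60:340,100:450]
cv2.imwrite('pics/lift1.png',np.hstack([cv2.resize(c,(400,320),interpolation=cv2.INTER_CUBIC),cv2.resize(w,(400,320))]))
E
```

```text
time_s: 15.0
eef_pos: [0.4483, 0.0888, 0.0381]
tcp_rot: [3.141, 0.0, 1.992]
ft_force: [-0.7, -0.8, -3.8]
opening: 0.0617
```

View pics/lift1.png

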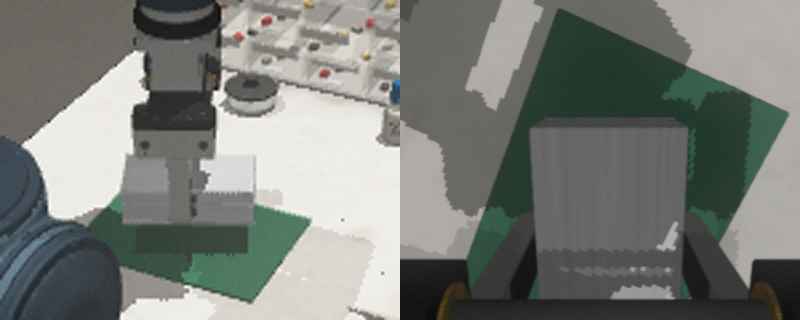

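The case is off the mat, shut and level (left panel, 190,190), with the fingers across the seam. I'll continue to 100 mm.

```bash
python3 -m pendant '{"claw":[50,50,50,50,50,50,50,50,50,50],"slide":[[0,0,4],[0,0,12],[0,0,22],[0,0,34],[0,0,46],[0,0,56],[0,0,64],[0,0,68],[0,0,70],[0,0,70]],"twist":[[0,0,0],[0,0,0],[0,0,0],[0,0,0],[0,0,0],[0,0,0],[0,0,0],[0,0,0],[0,0,0],[0,0,0]]}' 45
python3 -m pendant '{"claw":[50,50,50,50,50,50,50,50,50,50],"slide":[[0,0,0],[0,0,0],[0,0,0],[0,0,0],[0,0,0],[0,0,0],[0,0,0],[0,0,0],[0,0,0],[0,0,0]],"twist":[[0,0,0],[0,0,0],[0,0,0],[0,0,0],[0,0,0],[0,0,0],[0,0,0],[0,0,0],[0,0,0],[0,0,0]]}' 45
python3 - <<'E'
from bench import manip,capture
from h import *
s=manip.sense();print(np.abs(s['joint_velocities']).max(),s['wrist_torque'])
d=capture('scene');c=d['frame'][120:270,190:360];w=capture('wrist');P=cloud(w)
k=(abs(P[...,2]-.142)<.012)&(P[...,1]>.105);k[:, :180]=0;k[:,400:]=0;k[330:]=0;q=P[k];A=np.c_[q[:,:2],np.ones(len(q))];print(len(q),q.mean(0),np.linalg.lstsq(A,q[:,2],rcond=None)[0].round(4))
cv2.imwrite('pics/lift2.png',np.hstack([cv2.resize(c,(453,400),interpolation=cv2.INTER_CUBIC),cv2.resize(w['frame'][60:340,100:340],(343,400))]))
E
```

```text
time_s: 16.1
eef_pos: [0.448, 0.0888, 0.1077]
tcp_rot: [-3.141, -0.0, 1.992]
ft_force: [-1.0, -0.2, -3.9]
opening: 0.0619
time_s: 17.1
eef_pos: [0.4481, 0.0888, 0.1078]
tcp_rot: [3.142, 0.0, 1.992]
ft_force: [0.2, 0.6, -4.1]
opening: 0.0617
0.0008874264359865862 [-0.02420828  0.03735435 -0.01344292]
11651 [0.4374731  0.12316093 0.14096161] [ 0.0182 -0.0325  0.137 ]
```

View pics/lift2.png

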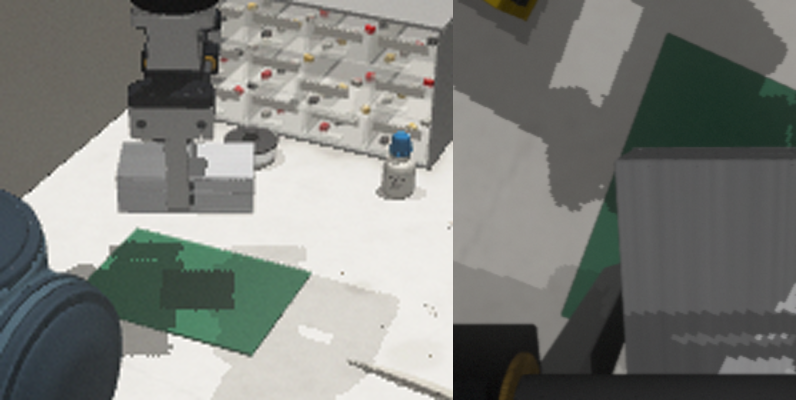

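It is held shut 100 mm up and over the mat. The 4.1 N load matches case, lid and holder together. I'm handing in.

```bash
python3 -c "
from bench import manip;print(manip.close_job())"
```

```text
the job is handed in; nothing more can be done
None
```

I shut the aluminium case on the mat, gripped it across the seam at 45 N and lifted it straight up 100 mm. It was handed in at about 17 s, still held there over the mat.

**Closing the lid:** the first push jammed on the lid edge at up to about 12 N. The second passed over the lid without touching it, and the third swung the lid upright and then down. The final press shut it at about 23 N. The depth reading then showed the lid top flat at the expected shut height, with a 62 x 120 mm outline. The case moved a few millimetres on the mat during the pushing.

**Last checks:**
- **Grip:** the opening was steady at 61.7 mm and the arm was still.
- **Load:** the 4.1 N reading matches the case, lid and holder together, so the holder is inside.
- **Pictures:** the case looked shut, level and over the mat, and the dish and bottle in view were standing. I did not re-check the other bench items.
- **Disagreement:** the depth fit of the lid top gave about 2° of slope in the last view. This is partly camera noise or a slight droop towards the holder's side.

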